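# Set out the spares on the kit board

### The arm

A 6-joint arm with a two-finger parallel gripper is mounted at the origin on a cart in front of the work surface, level with it; the furniture and walls round the work are solid. World frame = base frame: x ahead of the robot, y to its left, z up, the work surface at z = 0. Lengths are in m, angles in rad, forces in N, time in s.
With the tool pointing down it reaches from about 0.275 to 0.825 m from the base axis. Payload 4.9 kg.
Tool frame: the origin (TCP) lies midway between the tips of the shut fingers; the grasp point (between the pads) lies 19 mm behind it (arm.tcp_to_grasp is the distance from the TCP to the grasp point, in m); z points along the fingers, y is the line along which they close (so a half turn about z gives the same grasp; the last joint's range is limited). The gripper opens to 85 mm and grips with 20 to 120 N. Pads are 22 mm wide; open, the fingers measure 114 mm over their backs; the gripper's body (76 mm by 85 mm) begins 54 mm behind the grasp point. The pads swing forward as they close: fully open they stand 13 mm farther back than shut.
Start: joints at [1.005, 0.326, -0.193, 1.052, 0, 1.437], TCP at [0.23, 0.5, 0.231] pointing down, gripper open.
Joint ranges: [-2.65, 2.65], [-0.97, 1.79], [-1.3, 1.35], [-1.93, 2.1], [-1.47, 1.37], [-3.14, 3.14]. Speed limits (rad/s): [2.57, 2.57, 3.14, 3.14, 3.14, 3.14].

### API

Orientations are given as a unit quaternion [x, y, z, w].
In Python, from cell import arm gives the robot as it stands.
- The arm moves only by the tool carry_out, never from a script. Its argument "series" is a list of rows, each a list of 5 numbers: the finger opening in mm, from 0 to 85.4, then the shift along the world's x, y, z in mm, then the turn about the world's z in rad. In form: [[jaw, tx, ty, tz, spin], ...]. A call has exactly 8 rows; each row is the pose to reach, as a shift and turn from the pose commanded when the call began; what a row does not reach only later rows make up. A row lasts 1/10 s, in which the tool goes at most 50 mm and 8.59 degrees, less where a joint would pass 70% of its speed; a pose out of reach is approached as far as the arm can. A call with a gripper value outside its range is refused whole. The fingers move at their own pace and stop on an object; the grip force is fixed at half the most. Time passes only in rows, so rows that repeat a pose let the fingers close, or fill a call up. It gives the time, the measured TCP pose, the force, the opening and the grip force at its end, in the units of the state.
- arm.state(): the state, without advancing time (a new reading comes with each control period).
- arm.grab_frame(name): name is "scene" or "top" or "wrist"; returns the picture (420x560x3 uint8, red, green, blue); there is no depth.
- arm.get_calibration(name): a dict with "intrinsics" (3x3 intrinsics, pixels), "camera_from_world" (4x4, takes a point from world to camera coordinates); the wrist camera has in their place "tool_from_camera" (4x4, takes a point from camera to tool coordinates, whose origin is the TCP and whose axes are the flange's). Camera axes: x right, y down, z forward; pixel columns grow to the right and rows downward; lengths in m; the calibration is good to about 2 mm. A picture is of the moment at which its call begins: read the wrist's pose just before it. get_calibration takes no time and is no camera call.
- arm.close_job(): hands the job in; it is judged then, once.
The state is a dict: "time": time; "joint_positions": joint angles; "joint_vel": joint speeds; "joint_efforts": joint torques, N m; "ee_pos": TCP position; "orientation": TCP orientation; "wrist_force": force on the tool from outside, world axes, zero at the start; "wrist_torque": the same for the moment, N m; "finger_gap": opening from 0.0 (shut) to 1.0 (fully open); "grasp_force": force on a finger pad.
Only numpy, scipy, OpenCV 4.12 (cv2) and the standard library are available. Lean on these libraries where they do the work, as an engineer would, in place of code of your own. Each camera call takes 0.05 s, during which the arm holds its last target. There are 200 camera calls.

### The job

Set out the spares on the grey kit board, each in the middle of the outlined field straight in front of (on the robot's side of) the part it belongs to: the small box-shaped controller, on its base with its length along the long side of the field, in front of the rectangular open front frame; the thicker of the two brass inserts, standing upright, in front of the metal ring; and the solder spool, standing on its flange, in front of the circuit board. Then lay the small tape roll flat and centred on top of the solder spool. Leave the thinner brass insert where it stands.

Things in the scene. Friction and masses are not known exactly. Their poses are not given: they have to be found in the camera images.
- kit_board: grey flat plate, 252 mm (x) by 340 mm (y), 8 mm thick, fixed on the worktop; origin at the centre of its underside. Three parts lie side by side on its far half, in columns at y = -110, 0 and +110 mm; in front of each, at x = -81 mm, is a flat dark outline of a field 70 mm (x) by 96 mm (y). Its -x edge is the front, toward the robot.
- front_frame: black moulded rectangular open frame lying flat, 150 mm (x) by 96 mm (y), 12 mm high; origin at the centre of its underside, on the board. The middle of the outlined field in front of it is 125 mm from its origin along its own -x (y 0), on the board's top at height 8 mm. Its yaw is the board's; in which of the three columns it lies changes from start to start. Fixed.
- ring: turned aluminium ring lying flat, 75 mm across, hole 34 mm, 12 mm high; origin at the centre of its underside, on the board. The middle of the outlined field in front of it is 125 mm from its origin along its own -x (y 0), on the board's top at height 8 mm. Its yaw is the board's; in which of the three columns it lies changes from start to start. Fixed.
- circuit_board: green circuit board with components, 62 mm (x) by 100 mm (y), 20 mm high in all; origin at the centre of its underside, on the board. The middle of the outlined field in front of it is 125 mm from its origin along its own -x (y 0), on the board's top at height 8 mm. Its yaw is the board's; in which of the three columns it lies changes from start to start. Fixed.
- controller_mid (a point): centre of the black box-shaped panel controller, 87 mm long (along its x) by 48 mm wide (y) by 48 mm high (z), 0.14 kg, lying on its base; its middle is 24 mm above its underside. Loose.
- thick_insert_mid (a point): centre of the thicker brass insert: upright plain cylinder 30 mm in diameter, 45 mm high, 0.12 kg. Loose.
- spool_mid (a point): centre of the solder spool: standing on its flange, 58 mm in diameter, 36 mm high, 0.25 kg. Loose.
- tape_mid (a point): centre of the small black tape roll lying flat: about 60 mm in diameter, 19 mm high, 0.05 kg. Loose.
- thin_insert_mid (a point): centre of the thinner brass insert: upright plain cylinder 22 mm in diameter, 45 mm high, not part of the kit, to be left alone. Loose.
There are look-alikes about, which are no part of the job. What is shaped like the part that bears thick_insert_mid but black, pink or purple is not meant.

How it is judged:
At the end, for the whole second after the job is handed in: Controller, thick insert and spool on the board within 15 mm of their field's middle each way, controller within 0.25 rad of the field's long side; tape flat on the spool, centred within 13 mm; all upright within 0.12 rad, at rest; the thin insert not moved over 25 mm (x of controller_mid in the frame of front_frame between -0.14 and -0.11 m and y of controller_mid in the frame of front_frame between -0.015 and 0.015 m and height (world z) of controller_mid between 0.026 and 0.038 m and x of thick_insert_mid in the frame of ring between -0.14 and -0.11 m and y of thick_insert_mid in the frame of ring between -0.015 and 0.015 m and height (world z) of thick_insert_mid between 0.0245 and 0.0365 m and x of spool_mid in the frame of circuit_board between -0.14 and -0.11 m and y of spool_mid in the frame of circuit_board between -0.015 and 0.015 m and height (world z) of spool_mid between 0.02 and 0.032 m and angle between the x axis of controller_mid and the y axis of front_frame, either way round below 0.25 rad and horizontal distance between tape_mid and spool_mid below 0.013 m and height (world z) of tape_mid between 0.0475 and 0.0595 m and angle between each of controller_mid, thick_insert_mid, spool_mid, tape_mid's own z axis and vertical below 0.12 rad and linear speed of each of controller, thick_insert, spool, tape below 0.02 m/s and angular speed of each of controller, thick_insert, spool, tape below 0.2 rad/s); the robot touches nothing.
It fails at once if the thinner insert is moved by more than 25 mm (distance of thin_insert_mid from where it was at the start of the episode above 0.025 m).
It also fails if it takes over 96 s, if anything falls off the work surface, if the arm or the gripper's body presses on something with over 40 N, if the wrist force passes 120 N, or if a joint passes its speed limit or range.

## Working session

There is one attempt and no reset: what is moved stays moved. The work goes in short steps, Python scripts to look and compute and a tool call to move; the robot and the scene stay as the last step left them, time stands still between calls to the robot, and variables do not carry over. Pictures are saved under pics/ and viewed, at most 14 in all, crops included, and the job is handed in when it is done.

Besides the shell and the picture viewer there is one more tool, called after ">>>" as name(argument=value, ...), one argument or row to a line, values as JSON. carry_out: Moves the arm, as the interface text tells. Its arguments: {"type":"object","properties":{"series":{"type":"array","items":{"type":"array","items":{"type":"number"}}}},"required":["series"]}

```bash
mkdir -p pics; ls; python3 - <<'E'
from cell import arm
import cv2,numpy as np
np.set_printoptions(precision=4,suppress=True)
for n in ("top","scene"):
    f=arm.grab_frame(n); cv2.imwrite(f"pics/{n}0.png",f[:,:,::-1]); c=arm.get_calibration(n); print(n,c)
print(arm.state())
print(arm.get_calibration("wrist"))
E
```

```text
pics
top {'intrinsics': array([[381.2492,   0.    , 276.2727],
       [  0.    , 381.2492, 208.973 ],
       [  0.    ,   0.    ,   1.    ]]), 'camera_from_world': array([[ 0.0264, -0.9996,  0.0066,  0.189 ],
       [-0.972 , -0.0273, -0.2335,  0.5724],
       [ 0.2336, -0.0003, -0.9723,  0.8856],
       [ 0.    ,  0.    ,  0.    ,  1.    ]])}
scene {'intrinsics': array([[382.8335,   0.    , 276.6172],
       [  0.    , 382.8335, 210.7086],
       [  0.    ,   0.    ,   1.    ]]), 'camera_from_world': array([[-0.8957, -0.4444, -0.0169,  0.5901],
       [-0.3128,  0.6566, -0.6863,  0.0829],
       [ 0.316 , -0.6095, -0.7271,  0.9543],
       [ 0.    ,  0.    ,  0.    ,  1.    ]])}
{'time': 0.1, 'joint_positions': array([ 1.0048,  0.3269, -0.1934,  1.052 ,  0.    ,  1.4366]), 'joint_vel': array([-0.0016, -0.0034,  0.0048,  0.0002, -0.0007, -0.0016]), 'joint_efforts': array([  0.0018, -44.4239,  26.3038,   0.0079,  -0.    ,   0.    ]), 'ee_pos': array([0.2299, 0.4991, 0.2306]), 'orientation': array([ 0.2142,  0.9768, -0.0007, -0.0003]), 'wrist_force': array([-0.0534, -0.0199,  0.1132]), 'wrist_torque': array([ 0.0229,  0.0133, -0.0034]), 'grasp_force': 0.0, 'finger_gap': 0.9997286491261578}
{'intrinsics': array([[339.7121,   0.    , 284.3377],
       [  0.    , 339.7121, 211.5586],
       [  0.    ,   0.    ,   1.    ]]), 'tool_from_camera': array([[ 0.0015, -0.953 , -0.3028,  0.0766],
       [ 1.    ,  0.0016,  0.0001, -0.0005],
       [ 0.0004, -0.3028,  0.953 , -0.1416],
       [ 0.    ,  0.    ,  0.    ,  1.    ]])}
```

View pics/top0.png

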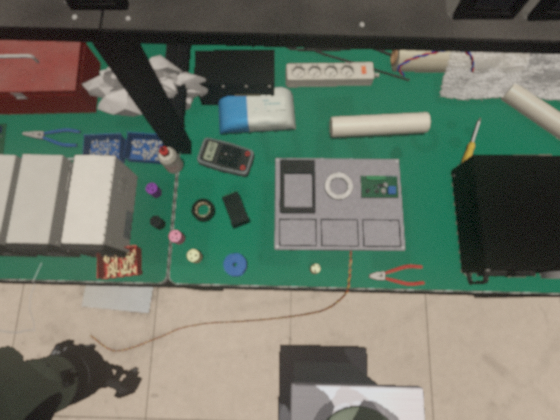

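View pics/scene0.png

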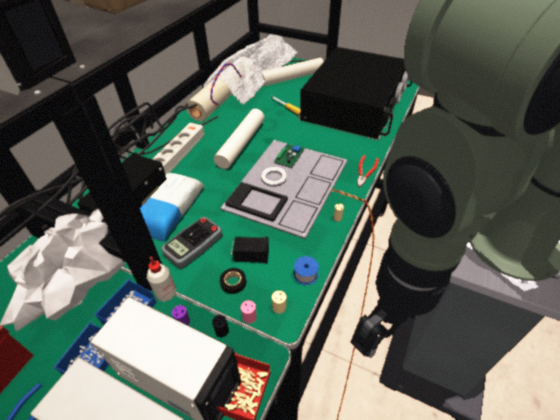

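Top view: frame in the left column (297,187), ring in the middle (340,186), circuit board at right (380,187), and the fields below them at v≈233. Controller (236,210), tape (203,210), blue spool (235,264), brass inserts at (193,256), which looks thick, and (316,268), which looks thin. The scene view agrees.

```bash
cat > h.py <<'E'
import cv2,numpy as np
np.set_printoptions(precision=4,suppress=True)
from cell import arm
def cast(n,uv,z,T=None):
    """pixels (N,2) -> world points on plane z; T = world_from_camera for the wrist"""
    c=arm.get_calibration(n); K=np.array(c["intrinsics"])
    if T is None: T=np.linalg.inv(c["camera_from_world"])
    uv=np.asarray(uv,float).reshape(-1,2)
    d=np.c_[uv,np.ones(len(uv))]@np.linalg.inv(K).T@T[:3,:3].T
    o=T[:3,3]
    return o+d*((z-o[2])/d[:,2])[:,None]
def wristT():
    from scipy.spatial.transform import Rotation as R
    s=arm.state(); M=np.eye(4); M[:3,:3]=R.from_quat(s["orientation"]).as_matrix(); M[:3,3]=s["ee_pos"]
    return M@arm.get_calibration("wrist")["tool_from_camera"]
def blob(mask,seed=None,r=25):
    """biggest contour, within r px of seed"""
    m=mask.astype(np.uint8)*255
    if seed is not None:
        k=np.zeros_like(m); cv2.circle(k,seed,r,255,-1); m&=k
    cs,_=cv2.findContours(m,cv2.RETR_EXTERNAL,cv2.CHAIN_APPROX_NONE)
    c=max(cs,key=cv2.contourArea); M=cv2.moments(c)
    return c.reshape(-1,2),np.array([M["m10"],M["m01"]])/M["m00"]
E
python3 - <<'E'
from h import *
seeds=dict(top=dict(ctrl=(236,210,24,22),tape=(203,210,9.5,17),spool=(235,264,18,20),thick=(193,256,22.5,12),thin=(316,268,22.5,9)),
 scene=dict(ctrl=(251,249,24,26),tape=(233,281,9.5,20),spool=(306,270,18,20),thick=(279,301,22.5,17),thin=(339,212,22.5,14)))
vis=[]
for n in seeds:
    im=cv2.imread(f"pics/{n}0.png"); hsv=cv2.cvtColor(im,cv2.COLOR_BGR2HSV); H,S,V=[hsv[...,i].astype(int) for i in range(3)]
    green=(H>65)&(H<95)&(S>90)
    for k,(u,v,z,r) in seeds[n].items():
        m=(V<50) if k in("ctrl","tape") else ((H>95)&(H<130)&(S>80) if k=="spool" else (H<45)&(V>60)&(S>25))
        c,g=blob(m,(u,v),r); w=cast(n,c,z/1000)[:,:2]
        rc=cv2.minAreaRect((w*1000).astype(np.float32))
        print(n,k,g,"world",cast(n,g,z/1000)[0],"rect",rc)
        cv2.drawContours(im,[c.reshape(-1,1,2)],-1,(0,0,255),1)
    if n=="top":
        m=(S<70)&(V>70); m=m&~green
        c,g=blob(m|(V<60)&(np.indices(V.shape)[1]>283)&(np.indices(V.shape)[1]<312),(340,203),85)
        rc=cv2.minAreaRect((cast(n,c,.008)[:,:2]*1000).astype(np.float32)); print("board",rc); print(cv2.boxPoints(rc))
        cv2.drawContours(im,[c.reshape(-1,1,2)],-1,(0,0,255),1)
        vis.append(cv2.resize(im[130:290,160:420],None,fx=3,fy=3,interpolation=cv2.INTER_NEAREST))
    else: vis.append(cv2.resize(im[120:330,200:390],None,fx=2.8,fy=2.8,interpolation=cv2.INTER_NEAREST))
cv2.imwrite("pics/v1.png",vis[0]); cv2.imwrite("pics/v2.png",vis[1])
E
```

```text
top ctrl [240.322  222.5932] world [0.5385 0.2967 0.024 ] rect ((540.1793823242188, 296.8094482421875), (11.352553367614746, 37.82669448852539), 23.941890716552734)
top tape [209.7778 214.8333] world [0.5601 0.3797 0.0095] rect ((559.6167602539062, 381.1110534667969), (10.845229148864746, 37.007720947265625), 52.065616607666016)
top spool [234.7825 264.217 ] world [0.4316 0.3061 0.018 ] rect ((432.3022155761719, 306.81842041015625), (55.588958740234375, 58.63262176513672), 1.5615413188934326)
top thick [193.9071 255.5145] world [0.4503 0.4105 0.0225] rect ((450.44354248046875, 410.33355712890625), (33.0118293762207, 36.15654754638672), 1.5653764009475708)
top thin [314.7913 268.3155] world [0.4264 0.1031 0.0225] rect ((426.693603515625, 103.602294921875), (22.24066925048828, 25.116458892822266), 27.55901336669922)
board ((597.5992431640625, 39.256134033203125), (267.9005432128906, 342.97369384765625), 1.1516966819763184)
[[ 460.2292  208.016 ]
 [ 467.1228 -134.8884]
 [ 734.9692 -129.5037]
 [ 728.0757  213.4007]]
scene ctrl [250.526  249.7331] world [0.5723 0.3153 0.024 ] rect ((573.0928344726562, 315.4349670410156), (82.75495910644531, 72.70018768310547), 25.597911834716797)
scene tape [232.5999 280.6049] world [0.5725 0.4021 0.0095] rect ((573.038330078125, 401.436279296875), (56.319114685058594, 66.19062805175781), 39.166664123535156)
scene spool [305.7657 269.9952] world [0.4302 0.3075 0.018 ] rect ((429.912353515625, 306.0721130371094), (56.422149658203125, 78.41635131835938), 24.60289764404297)
scene thick [278.6906 301.1723] world [0.4498 0.4103 0.0225] rect ((450.096435546875, 410.7897644042969), (32.867496490478516, 51.15058135986328), 25.795907974243164)
scene thin [338.1493 211.6983] world [0.4256 0.1041 0.0225] rect ((424.9508361816406, 104.26649475097656), (21.85501480102539, 60.14263916015625), 15.394468307495117)
```

View pics/v1.png

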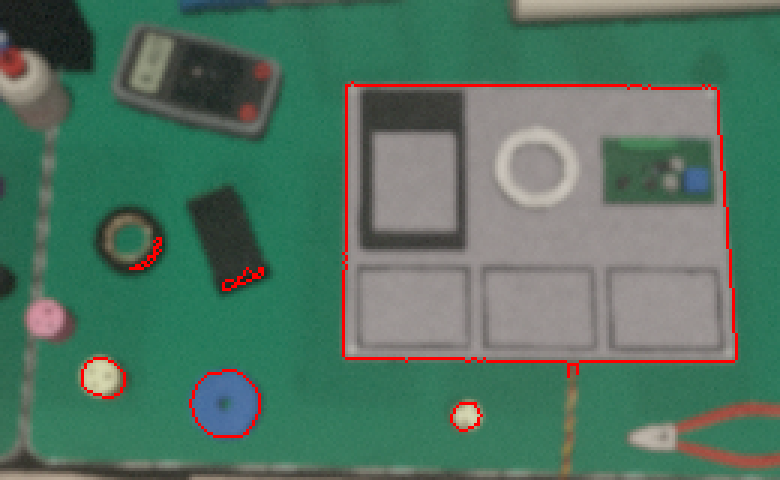

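The crop shows good outlines for the spool, inserts and board, apart from a cable stub at the bottom edge. The dark parts need a non-green mask, and the two views agree to about 1 mm for the spool and inserts.

```bash
python3 - <<'E'
from h import *
im=cv2.imread("pics/top0.png"); hsv=cv2.cvtColor(im,cv2.COLOR_BGR2HSV); H,S,V=[hsv[...,i].astype(int) for i in range(3)]
print(hsv[210,236],hsv[240,260],hsv[205,195])
notg=~((H>65)&(H<95)&(S>105))
for k,(u,v,z,r) in dict(ctrl=(236,210,24,21),tape=(203,210,9.5,15)).items():
    c,g=blob(notg,(u,v),r); rc=cv2.minAreaRect((cast("top",c,z/1000)[:,:2]*1000).astype(np.float32))
    print(k,g,cast("top",g,z/1000)[0],rc); cv2.drawContours(im,[c.reshape(-1,1,2)],-1,(0,0,255),1)
m=cv2.morphologyEx(notg.astype(np.uint8),cv2.MORPH_OPEN,np.ones((9,9)))
m[:, :]=cv2.morphologyEx(m,cv2.MORPH_CLOSE,np.ones((9,9)))
c,g=blob(m,(340,203),85)
rc=cv2.minAreaRect((cast("top",c,.008)[:,:2]*1000).astype(np.float32)); print("board",rc); b=cv2.boxPoints(rc); print(b)
cv2.drawContours(im,[c.reshape(-1,1,2)],-1,(255,0,255),1)
# field outlines -> interiors: bright regions enclosed
g8=(V>105)&(S<60)
for s in ((297,233),(340,233),(381,233)):
    f=g8.astype(np.uint8); n,lab,st,ce=cv2.connectedComponentsWithStats(f,connectivity=4); l=lab[s[1],s[0]]
    cc,gg=blob(lab==l); r=cv2.minAreaRect((cast("top",cc,.008)[:,:2]*1000).astype(np.float32)); print("field",gg,cast("top",gg,.008)[0],r)
cv2.imwrite("pics/v3.png",cv2.resize(im[130:290,160:420],None,fx=3,fy=3,interpolation=cv2.INTER_NEAREST))
E
```

```text
[69 38 47] [ 79 156 118] [24 63 65]
ctrl [235.2479 209.0102] [0.5743 0.3117 0.024 ] ((574.3345336914062, 312.1369934082031), (87.16106414794922, 44.58576583862305), 24.171348571777344)
tape [202.7191 209.754 ] [0.5733 0.3993 0.0095] ((574.2426147460938, 398.6170654296875), (56.52535629272461, 53.89659118652344), 47.265281677246094)
board ((603.6799926757812, 39.41258239746094), (258.5486145019531, 344.51983642578125), 1.1920394897460938)
[[ 470.85    208.9459]
 [ 478.0173 -135.4994]
 [ 736.5099 -130.1207]
 [ 729.3427  214.3246]]
field [338.2009 204.4291] [0.5984 0.0396 0.008 ] ((600.9417724609375, 39.5184326171875), (259.000732421875, 342.06695556640625), 1.2102712392807007)
field [338.2009 204.4291] [0.5984 0.0396 0.008 ] ((600.9417724609375, 39.5184326171875), (259.000732421875, 342.06695556640625), 1.2102712392807007)
field [338.2009 204.4291] [0.5984 0.0396 0.008 ] ((600.9417724609375, 39.5184326171875), (259.000732421875, 342.06695556640625), 1.2102712392807007)
```

View pics/v3.png

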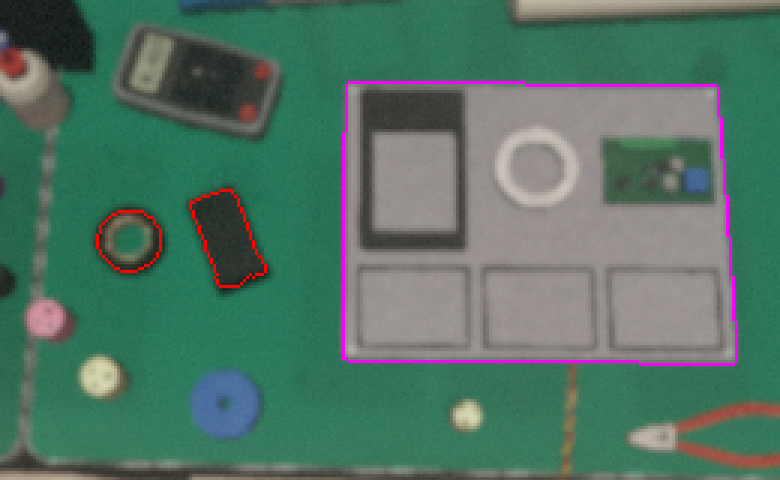

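Board at about (0.601, 0.0395), yaw 0.021 rad. Controller at about (0.573, 0.3135), long axis at 24°. I'll move above the controller and turn to grip across its width.

>>> carry_out(
  series=[
    [66,43,-23,-4,0.14],
    [66,86,-47,-8,0.28],
    [66,130,-70,-12,0.42],
    [66,173,-94,-16,0.56],
    [66,216,-117,-21,0.7],
    [66,260,-140,-26,0.85],
    [66,302,-163,-31,0.855],
    [66,343,-186,-31,0.855],
  ],
)

```text
time: 0.9
ee_pos: [0.5682, 0.3154, 0.1992]
orientation: [-0.21, 0.978, -0.0, -0.001]
wrist_force: [0.1, 1.2, 0.3]
finger_gap: 0.772
grasp_force: 0.0
```

```bash
cat >> h.py <<'E'
def tool():
    s=arm.state(); x,y=s["orientation"][:2]; a=2*np.degrees(np.arctan2(y,x))
    return f't={s["time"]:.1f} tcp={np.round(s["ee_pos"]*1000,1)} yaw_y={(a-90)%180:.1f} q={np.round(s["joint_positions"],2)} gap={s["finger_gap"]*85.4:.1f} F={s["grasp_force"]:.0f}'
E
python3 - <<'E'
from h import *
for p in ((298,232.3),(339.8,232.4),(381.7,232.7)): print(cast("top",p,.008))
print(tool()); T=wristT(); f=arm.grab_frame("wrist"); cv2.imwrite("pics/w1.png",f[:,:,::-1]); np.save("w1.npy",T)
# predicted pixels
K=arm.get_calibration("wrist")["intrinsics"]
for p in ((.573,.3135,.048),(.573,.4,.019)):
    q=np.linalg.inv(T)@np.r_[p,1]; print(K@q[:3]/q[2])
E
```

```text
[[0.52   0.1459 0.008 ]]
[[0.5228 0.0363 0.008 ]]
[[ 0.525  -0.0738  0.008 ]]
t=0.9 tcp=[568.2 315.4 199.2] yaw_y=114.3 q=[ 0.39  0.53  0.05  1.09  0.   -0.03] gap=65.9 F=0
[281.2082 198.9685   1.    ]
[359.8289 225.4924   1.    ]
```

View pics/w1.png

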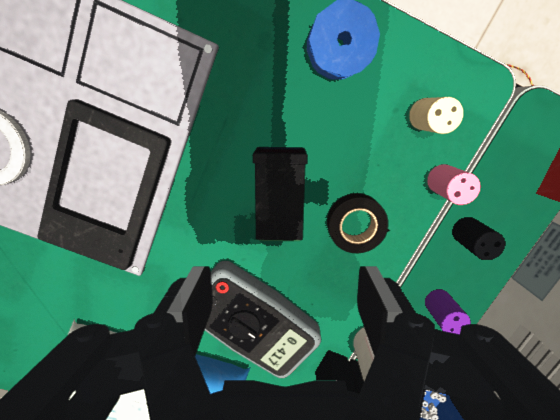

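Wrist view: the controller stands square to the tool, outline (253–307, 148–241), and its centre is within 3 mm of the prediction at (281,199). Tape at (358,224), spool (343,39), thick insert (437,115), pink insert (455,185). I'll check those against the earlier numbers and descend.

>>> carry_out(
  series=[
    [66,0,0,-30,0],
    [66,0,0,-60,0],
    [66,0,0,-90,0],
    [66,0,0,-120,0],
    [66,0,0,-150,0],
    [66,0,0,-175,0],
    [66,0,0,-187,0],
    [66,0,0,-187,0],
  ],
)

```text
time: 1.75
ee_pos: [0.5654, 0.3162, 0.0113]
orientation: [-0.21, 0.978, -0.0, -0.002]
wrist_force: [-0.6, 0.7, 0.4]
finger_gap: 0.773
grasp_force: 0.0
```

```bash
python3 - <<'E'
from h import *
T=np.load("w1.npy"); print(tool(), arm.state()["wrist_force"])
print("field L",cast("wrist",[(97,1),(200,44),(179,122),(79,83)],.008,T).mean(0))
im=cv2.imread("pics/w1.png"); hsv=cv2.cvtColor(im,cv2.COLOR_BGR2HSV); H,S,V=[hsv[...,i].astype(int) for i in range(3)]
def rep(k,m,s,r,z):
    c,g=blob(m,s,r); print(k,g,cast("wrist",g,z,T)[0],cv2.minAreaRect((cast("wrist",c,z,T)[:,:2]*1000).astype(np.float32)))
rep("spool",(H>100)&(H<130)&(S>80),(343,40),50,.018)
rep("thick",(S<130)&(H<40)&(V>60),(437,115),34,.0225)
rep("tape",(V<50)|(H<35),(358,224),34,.0095)
for z in (.048,): print("ctrl corners",cast("wrist",[(257,160),(302,160),(303,240),(256,240)],z,T))
E
```

```text
t=1.8 tcp=[565.4 316.2  11.3] yaw_y=114.2 q=[ 0.4   0.71 -0.16  0.7  -0.   -0.03] gap=66.0 F=0 [-0.5859  0.6592  0.4252]
field L [0.5209 0.1491 0.008 ]
spool [342.7374  39.2923] [0.4291 0.3065 0.018 ] ((429.5687255859375, 306.0978088378906), (59.53567886352539, 62.49211883544922), 46.56620788574219)
thick [436.4409 114.3841] [0.4497 0.4113 0.0225] ((450.576171875, 411.2295837402344), (31.257978439331055, 47.668235778808594), 24.349708557128906)
tape [356.6372 222.749 ] [0.5739 0.399  0.0095] ((574.587646484375, 399.23712158203125), (66.12896728515625, 59.62541580200195), 57.791080474853516)
ctrl corners [[0.5498 0.2802 0.048 ]
 [0.5338 0.3156 0.048 ]
 [0.6007 0.3481 0.048 ]
 [0.6187 0.3084 0.048 ]]
```

The hold position is 8 mm short in x, because the first call was rate-limited. I'll correct that and close.

>>> carry_out(
  series=[
    [66,8,-3,0,0],
    [66,8,-3,0,0],
    [30,8,-3,0,0],
    [30,8,-3,0,0],
    [30,8,-3,0,0],
    [30,8,-3,0,0],
    [30,8,-3,0,0],
    [30,8,-3,0,0],
  ],
)

```text
time: 2.55
ee_pos: [0.5766, 0.3143, 0.0151]
orientation: [-0.21, 0.978, 0.0, 0.002]
wrist_force: [0.3, -0.8, 6.0]
finger_gap: 0.553
grasp_force: 63.1
```

```bash
python3 -c "
from h import *
print(tool())"
```

```text
t=2.5 tcp=[576.6 314.3  15.1] yaw_y=114.2 q=[ 0.39  0.71 -0.14  0.71 -0.   -0.04] gap=47.3 F=63
```

>>> carry_out(
  series=[
    [30,0,0,30,0],
    [30,0,0,60,0],
    [30,-10,-30,70,0.14],
    [30,-20,-60,70,0.28],
    [30,-30,-90,70,0.42],
    [30,-42,-125,70,0.56],
    [30,-56,-166,70,0.7],
    [30,-56,-166,70,0.84],
  ],
)

```text
time: 3.35
ee_pos: [0.516, 0.1438, 0.0829]
orientation: [-0.591, 0.807, 0.0, -0.002]
wrist_force: [-0.2, 0.4, -0.6]
finger_gap: 0.55
grasp_force: 62.4
```

>>> carry_out(
  series=[
    [30,0,0,0,0.14],
    [30,0,0,0,0.28],
    [30,0,0,0,0.33],
    [30,0,0,0,0.33],
    [30,0,0,-10,0.33],
    [30,0,0,-20,0.33],
    [30,0,0,-30,0.33],
    [30,0,0,-30,0.33],
  ],
)

```text
time: 4.15
ee_pos: [0.5175, 0.1476, 0.0512]
orientation: [0.715, -0.699, -0.001, 0.002]
wrist_force: [-0.3, 0.4, -2.0]
finger_gap: 0.55
grasp_force: 62.3
```

```bash
python3 - <<'E'
from h import *
print(tool()); T=wristT(); f=arm.grab_frame("wrist"); cv2.imwrite("pics/w2.png",f[:,:,::-1]); np.save("w2.npy",T)
K=arm.get_calibration("wrist")["intrinsics"]
for p in ((.520,.148,.008),(.573,.399,.019),(.4215,.037,.008)):
    q=np.linalg.inv(T)@np.r_[p,1]; print(K@q[:3]/q[2])
E
```

```text
t=4.2 tcp=[517.5 147.6  51.2] yaw_y=1.3 q=[ 0.14  0.5  -0.45  0.63  0.   -1.45] gap=47.0 F=62
[280.6495 243.9878   1.    ]
[206.0488 545.623    1.    ]
[484.8798  40.0889   1.    ]
```

View pics/w2.png

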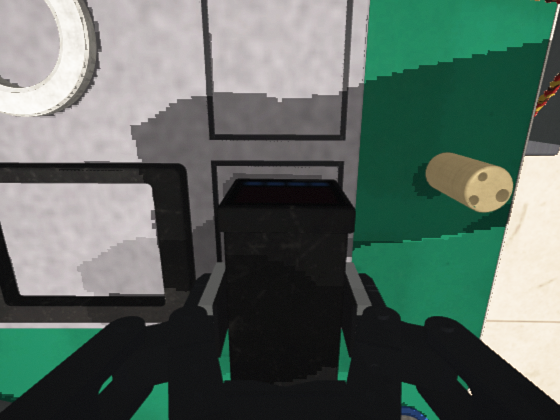

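The controller is held square with the bezel forward. Field corners are at (213,163) and (343,161), and the middle field's near corners are at (207,139) and (346,139). I'll use them to check the target.

```bash
python3 - <<'E'
from h import *
T=np.load("w2.npy")
p=cast("wrist",[(213,163),(344,161),(207,139),(347,138.5)],.008,T); print(p)
print("L field centre x",p[:2].mean(0), "-> y",p[:2,1].mean()+.048,"mid",p[2:].mean(0),"y",p[2:,1].mean()-.048, "width",p[0,0]-p[1,0])
E
```

```text
[[0.5579 0.101  0.008 ]
 [0.4864 0.0983 0.008 ]
 [0.5606 0.0882 0.008 ]
 [0.4858 0.0862 0.008 ]]
L field centre x [0.5222 0.0996 0.008 ] -> y 0.1476262710699669 mid [0.5232 0.0872 0.008 ] y 0.039182626643187626 width 0.07144257313284835
```

>>> carry_out(
  series=[
    [30,3,0,-8,0],
    [30,3,0,-16,0],
    [30,3,0,-22,0],
    [30,3,0,-25,0],
    [30,3,0,-27,0],
    [30,3,0,-28,0],
    [30,3,0,-28,0],
    [30,3,0,-28,0],
  ],
)

```text
time: 5.0
ee_pos: [0.5224, 0.1479, 0.0256]
orientation: [0.715, -0.699, 0.0, -0.0]
wrist_force: [-0.7, -0.3, -0.8]
finger_gap: 0.556
grasp_force: 62.3
```

>>> carry_out(
  series=[
    [57,0,0,0,0],
    [57,0,0,0,0],
    [57,0,0,0,0],
    [57,0,0,20,0],
    [57,0,0,50,0],
    [57,0,0,85,0],
    [57,0,0,120,0],
    [57,0,0,150,0],
  ],
)

```text
time: 5.8
ee_pos: [0.5225, 0.1479, 0.1774]
orientation: [0.715, -0.699, 0.0, -0.001]
wrist_force: [0.2, -0.2, -0.7]
finger_gap: 0.668
grasp_force: 0.0
```

```bash
python3 - <<'E'
from h import *
print(tool()); f=arm.grab_frame("scene"); cv2.imwrite("pics/s2.png",cv2.resize(f[100:350,180:430,::-1],None,fx=2.2,fy=2.2))
E
```

```text
t=5.8 tcp=[522.5 147.9 177.4] yaw_y=1.3 q=[ 0.14  0.35 -0.3   0.92 -0.   -1.45] gap=57.1 F=0
```

View pics/s2.png

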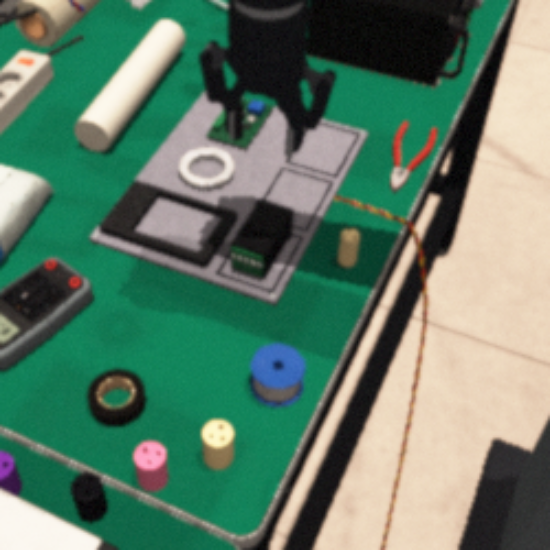

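Controller sits in its field. Next is the thick insert at (450, 411). No turn is needed.

>>> carry_out(
  series=[
    [52,-10,40,0,0],
    [52,-22,80,0,0],
    [52,-34,120,0,0],
    [52,-45,160,0,0],
    [52,-56,200,0,0],
    [52,-66,235,0,0],
    [52,-72,263,0,0],
    [52,-72,263,0,0],
  ],
)

```text
time: 6.65
ee_pos: [0.4491, 0.4142, 0.1752]
orientation: [0.717, -0.697, -0.0, -0.001]
wrist_force: [-0.0, -0.3, 0.1]
finger_gap: 0.608
grasp_force: 0.0
```

>>> carry_out(
  series=[
    [52,0,0,-20,0],
    [52,0,0,-40,0],
    [52,0,0,-60,0],
    [52,0,0,-80,0],
    [52,0,0,-100,0],
    [52,0,0,-115,0],
    [52,0,0,-115,0],
    [52,0,0,-115,0],
  ],
)

```text
time: 7.45
ee_pos: [0.4504, 0.4102, 0.0605]
orientation: [0.715, -0.699, 0.0, 0.0]
wrist_force: [-0.2, 0.2, -0.5]
finger_gap: 0.606
grasp_force: 0.0
```

```bash
python3 - <<'E'
from h import *
print(tool()); f=arm.grab_frame("wrist"); cv2.imwrite("pics/w3.png",f[:,:,::-1])
T=wristT();K=arm.get_calibration("wrist")["intrinsics"]
for p in ((.45,.411,.045),(.45,.411,0)):
    q=np.linalg.inv(T)@np.r_[p,1]; print(K@q[:3]/q[2])
E
```

```text
t=7.5 tcp=[450.4 410.2  60.5] yaw_y=1.2 q=[ 0.62  0.59 -0.24  0.74 -0.   -0.97] gap=51.8 F=0
[286.9955 264.8002   1.    ]
[286.4841 232.9167   1.    ]
```

View pics/w3.png

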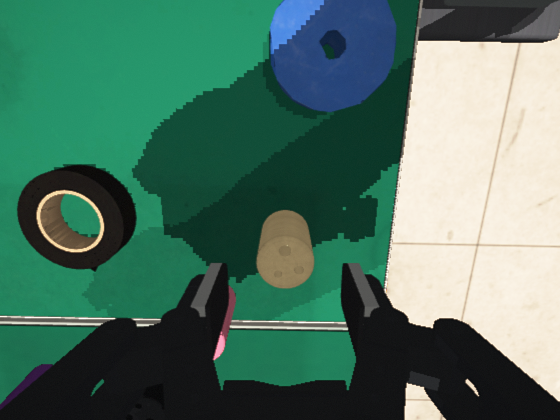

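The insert's top is centred between the fingers at (286,262), as predicted. The pink one sits behind the left finger, clear of it. Descend and grip.

>>> carry_out(
  series=[
    [52,0,0,-15,0],
    [52,0,0,-30,0],
    [52,0,0,-42,0],
    [52,0,0,-49,0],
    [15,0,0,-49,0],
    [15,0,0,-49,0],
    [15,0,0,-49,0],
    [15,0,0,-49,0],
  ],
)

```text
time: 8.3
ee_pos: [0.4505, 0.4111, 0.0119]
orientation: [0.715, -0.699, 0.0, -0.0]
wrist_force: [-0.1, 0.4, -1.2]
finger_gap: 0.335
grasp_force: 59.1
```

>>> carry_out(
  series=[
    [15,0,0,0,0],
    [15,0,0,0,0],
    [15,0,0,0,0],
    [15,0,0,0,0],
    [15,0,0,20,0],
    [15,0,0,45,0],
    [15,0,0,75,0],
    [15,0,0,100,0],
  ],
)

```text
time: 9.1
ee_pos: [0.4502, 0.4108, 0.1125]
orientation: [0.715, -0.699, 0.0, 0.0]
wrist_force: [0.4, 0.4, -1.2]
finger_gap: 0.336
grasp_force: 59.3
```

>>> carry_out(
  series=[
    [15,9,-45,0,0],
    [15,18,-90,0,0],
    [15,27,-135,0,0],
    [15,36,-180,0,0],
    [15,45,-225,0,0],
    [15,54,-270,0,0],
    [15,63,-320,0,0],
    [15,72,-373,0,0],
  ],
)

```text
time: 9.9
ee_pos: [0.5215, 0.0405, 0.1114]
orientation: [0.715, -0.699, 0.0, -0.0]
wrist_force: [0.8, 0.0, -0.5]
finger_gap: 0.34
grasp_force: 59.3
```

>>> carry_out(
  series=[
    [15,0,0,0,0],
    [15,0,0,0,0],
    [15,0,0,-20,0],
    [15,0,0,-40,0],
    [15,0,0,-55,0],
    [15,0,0,-70,0],
    [15,0,0,-70,0],
    [15,0,0,-70,0],
  ],
)

```text
time: 10.7
ee_pos: [0.521, 0.0437, 0.0414]
orientation: [0.716, -0.698, -0.0, 0.0]
wrist_force: [0.6, -0.1, -0.9]
finger_gap: 0.337
grasp_force: 59.3
```

```bash
python3 - <<'E'
from h import *
print(tool()); f=arm.grab_frame("wrist"); cv2.imwrite("pics/w4.png",f[:,:,::-1]); np.save("w4.npy",wristT())
E
```

```text
t=10.7 tcp=[521.   43.7  41.4] yaw_y=1.4 q=[-0.06  0.49 -0.5   0.58  0.   -1.65] gap=28.8 F=59
```

View pics/w4.png

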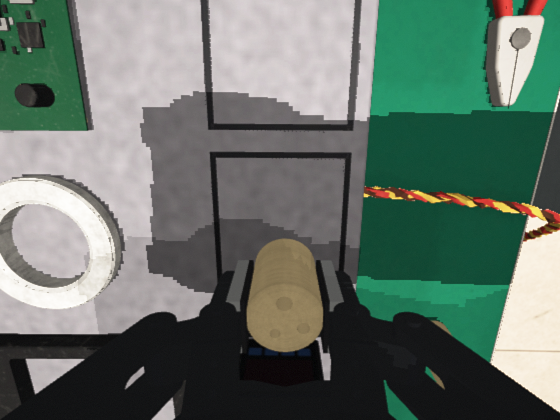

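Insert held upright. Field corners are at (212,154) and (350,154), and the right field's near corners at (206,129) and (353,129).

```bash
python3 - <<'E'
from h import *
T=np.load("w4.npy"); p=cast("wrist",[(211.5,153.5),(350.5,153.5),(205.5,130),(353.5,130)],.008,T); print(p,p[:2].mean(0),p[2:].mean(0))
E
```

```text
[[ 0.561  -0.0096  0.008 ]
 [ 0.4895 -0.0115  0.008 ]
 [ 0.5635 -0.0213  0.008 ]
 [ 0.489  -0.0233  0.008 ]] [ 0.5252 -0.0105  0.008 ] [ 0.5263 -0.0223  0.008 ]
```

>>> carry_out(
  series=[
    [15,1,-5,-5,0],
    [15,1,-5,-10,0],
    [15,1,-5,-15,0],
    [15,1,-5,-18,0],
    [15,1,-5,-20,0],
    [15,1,-5,-21,0],
    [15,1,-5,-21,0],
    [15,1,-5,-21,0],
  ],
)

```text
time: 11.55
ee_pos: [0.5226, 0.0373, 0.0205]
orientation: [0.715, -0.699, 0.0, -0.0]
wrist_force: [0.2, 0.4, -1.2]
finger_gap: 0.332
grasp_force: 59.3
```

Middle field is at (0.524, 0.0375) and the insert is within 2 mm of it. Release, then go to the spool.

>>> carry_out(
  series=[
    [46,0,0,0,0],
    [46,0,0,0,0],
    [46,0,0,0,0],
    [46,0,0,15,0],
    [46,0,0,40,0],
    [46,0,0,70,0],
    [46,0,0,100,0],
    [60,0,0,130,0],
  ],
)

```text
time: 12.35
ee_pos: [0.5223, 0.0374, 0.1516]
orientation: [0.715, -0.699, -0.0, 0.0]
wrist_force: [0.7, 0.4, 0.7]
finger_gap: 0.693
grasp_force: 0.0
```

>>> carry_out(
  series=[
    [80,-12,35,0,-0.14],
    [80,-24,70,0,-0.28],
    [80,-36,105,0,-0.42],
    [80,-48,140,0,-0.56],
    [80,-60,175,0,-0.7],
    [80,-72,210,0,-0.84],
    [80,-84,245,0,-0.98],
    [80,-93,269,0,-1.12],
  ],
)

```text
time: 13.15
ee_pos: [0.4286, 0.3084, 0.1506]
orientation: [-0.232, 0.973, 0.0, 0.0]
wrist_force: [0.6, 0.3, -0.3]
finger_gap: 0.94
grasp_force: 0.0
```

>>> carry_out(
  series=[
    [80,0,0,0,-0.08],
    [80,0,0,-20,-0.08],
    [80,0,0,-40,-0.08],
    [80,0,0,-60,-0.08],
    [80,0,0,-80,-0.08],
    [80,0,0,-80,-0.08],
    [80,0,0,-80,-0.08],
    [80,0,0,-80,-0.08],
  ],
)

```text
time: 13.95
ee_pos: [0.4303, 0.3068, 0.0715]
orientation: [-0.195, 0.981, 0.0, 0.001]
wrist_force: [-0.1, -1.2, 0.7]
finger_gap: 0.935
grasp_force: 0.0
```

```bash
python3 - <<'E'
from h import *
print(tool()); f=arm.grab_frame("wrist"); cv2.imwrite("pics/w5.png",f[:,:,::-1])
T=wristT();K=arm.get_calibration("wrist")["intrinsics"]
for p in ((.43,.3065,.036),):
    q=np.linalg.inv(T)@np.r_[p,1]; print(K@q[:3]/q[2])
hsv=cv2.cvtColor(f,cv2.COLOR_RGB2HSV); H,S,V=[hsv[...,i].astype(int) for i in range(3)]
c,g=blob((H>100)&(H<130)&(S>80)); print(g,cast("wrist",g,.018,T))
E
```

```text
t=13.9 tcp=[430.3 306.8  71.5] yaw_y=112.5 q=[ 0.48  0.45 -0.46  0.66 -0.    0.09] gap=79.8 F=0
[285.7368 246.0477   1.    ]
[284.1257 239.4752] [[0.4335 0.307  0.018 ]]
```

View pics/w5.png

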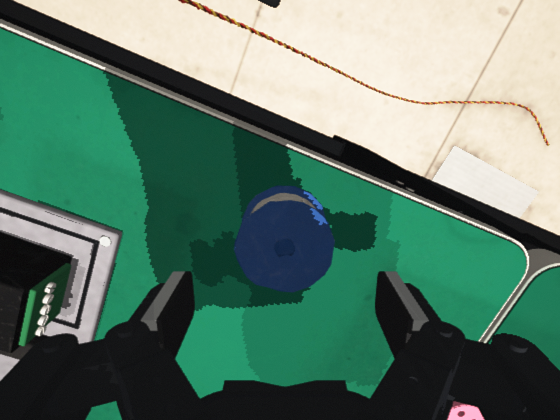

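Spool centred at (285,246), clear all round. Descend and grip.

>>> carry_out(
  series=[
    [80,0,0,-20,0],
    [80,0,0,-40,0],
    [80,0,0,-55,0],
    [80,0,0,-64,0],
    [80,0,0,-66,0],
    [40,0,0,-66,0],
    [40,0,0,-66,0],
    [40,0,0,-66,0],
  ],
)

```text
time: 14.8
ee_pos: [0.4303, 0.3067, 0.0056]
orientation: [-0.195, 0.981, 0.0, 0.001]
wrist_force: [-0.6, -0.9, 5.1]
finger_gap: 0.658
grasp_force: 63.7
```

>>> carry_out(
  series=[
    [40,0,0,0,0],
    [40,0,0,0,0],
    [40,0,0,0,0],
    [40,0,0,0,0],
    [40,0,0,0,0],
    [40,0,0,20,0],
    [40,0,0,50,0],
    [40,0,0,80,0],
  ],
)

```text
time: 15.6
ee_pos: [0.4289, 0.3061, 0.0851]
orientation: [-0.195, 0.981, -0.0, -0.001]
wrist_force: [0.8, 0.9, -1.0]
finger_gap: 0.657
grasp_force: 64.3
```

```bash
python3 - <<'E'
from h import *
print(tool()); f=arm.grab_frame("wrist"); cv2.imwrite("pics/w6.png",f[:,:,::-1])
E
```

```text
t=15.6 tcp=[428.9 306.1  85.1] yaw_y=112.5 q=[ 0.48  0.43 -0.45  0.69  0.    0.09] gap=56.1 F=64
```

View pics/w6.png

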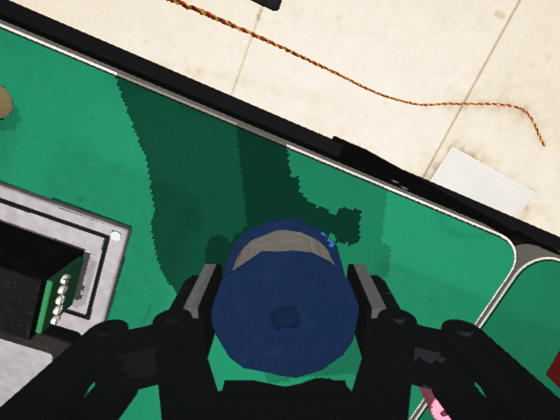

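Spool held level. I'll carry it to the right field, raising a bit to clear the controller and insert.

>>> carry_out(
  series=[
    [40,10,-40,20,0],
    [40,22,-85,30,0],
    [40,34,-130,30,0],
    [40,46,-175,30,0],
    [40,58,-222,30,0],
    [40,70,-268,30,0],
    [40,82,-316,30,0],
    [40,97,-364,30,0],
  ],
)

```text
time: 16.45
ee_pos: [0.5262, -0.0592, 0.1145]
orientation: [-0.195, 0.981, 0.0, 0.0]
wrist_force: [1.3, 0.7, -1.8]
finger_gap: 0.663
grasp_force: 64.7
```

>>> carry_out(
  series=[
    [40,0,-15,0,0],
    [40,0,-15,0,0],
    [40,0,-15,0,0],
    [40,0,-15,-20,0],
    [40,0,-15,-40,0],
    [40,0,-15,-60,0],
    [40,0,-15,-70,0],
    [40,0,-15,-70,0],
  ],
)

```text
time: 17.25
ee_pos: [0.5248, -0.0706, 0.0432]
orientation: [-0.196, 0.981, 0.001, -0.001]
wrist_force: [-0.1, -0.3, -0.8]
finger_gap: 0.661
grasp_force: 64.9
```

```bash
python3 - <<'E'
from h import *
print(tool()); f=arm.grab_frame("wrist"); cv2.imwrite("pics/w7.png",f[:,:,::-1]); np.save("w7.npy",wristT())
E
```

```text
t=17.2 tcp=[524.8 -70.6  43.2] yaw_y=112.7 q=[-0.27  0.5  -0.48  0.6   0.   -0.67] gap=56.4 F=65
```

View pics/w7.png

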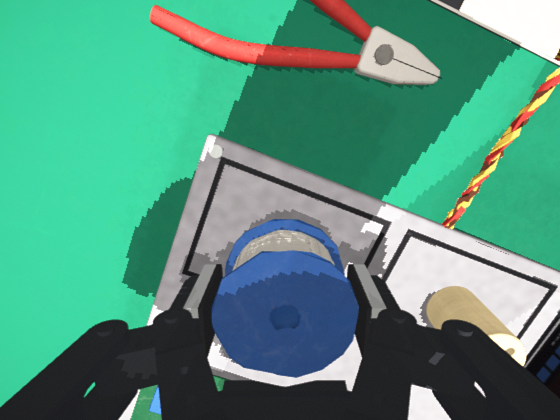

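Spool is over the right field. Its front corners are at (221,158) and (390,224), and the middle insert stands upright at (480,325).

```bash
python3 - <<'E'
from h import *
T=np.load("w7.npy"); p=cast("wrist",[(220.5,157.5),(390.5,223.5)],.008,T); print(p,p.mean(0)+[.035,0.0007,0], np.hypot(*(p[0]-p[1])[:2]))
E
```

```text
[[ 0.4924 -0.1222  0.008 ]
 [ 0.4906 -0.0229  0.008 ]] [ 0.5265 -0.0718  0.008 ] 0.09934653858713172
```

>>> carry_out(
  series=[
    [40,1,-1,-8,0],
    [40,1,-1,-16,0],
    [40,1,-1,-22,0],
    [40,1,-1,-26,0],
    [40,1,-1,-28,0],
    [40,1,-1,-29,0],
    [40,1,-1,-29,0],
    [40,1,-1,-29,0],
  ],
)

```text
time: 18.1
ee_pos: [0.5275, -0.0735, 0.0156]
orientation: [-0.195, 0.981, -0.0, 0.0]
wrist_force: [-0.2, 0.5, -2.2]
finger_gap: 0.662
grasp_force: 64.9
```

Still carrying the weight. Lower 2 mm more, release and rise.

>>> carry_out(
  series=[
    [40,-1,1,-2,0],
    [40,-1,1,-2,0],
    [40,-1,1,-2,0],
    [76,-1,1,-2,0],
    [76,-1,1,-2,0],
    [76,-1,1,-2,0],
    [76,-1,1,-2,0],
    [76,-1,1,20,0],
  ],
)

```text
time: 18.9
ee_pos: [0.5241, -0.0718, 0.0334]
orientation: [-0.195, 0.981, 0.001, -0.002]
wrist_force: [1.3, 0.8, -1.0]
finger_gap: 0.892
grasp_force: 0.0
```

>>> carry_out(
  series=[
    [76,0,0,40,0],
    [76,0,0,80,0],
    [76,0,0,110,0],
    [76,5,45,110,0],
    [76,10,90,110,0],
    [76,15,135,110,0],
    [76,20,180,110,0],
    [76,25,225,110,0],
  ],
)

```text
time: 19.7
ee_pos: [0.5513, 0.1544, 0.1455]
orientation: [-0.195, 0.981, -0.0, 0.0]
wrist_force: [1.6, -0.0, 0.5]
finger_gap: 0.888
grasp_force: 0.0
```

```bash
python3 - <<'E'
from h import *
print(tool())
E
```

```text
t=19.7 tcp=[551.3 154.4 145.5] yaw_y=112.5 q=[ 0.14  0.44 -0.26  0.88 -0.   -0.25] gap=75.8 F=0
```

>>> carry_out(
  series=[
    [76,4,45,0,0],
    [76,8,90,0,0],
    [76,12,135,0,0],
    [76,16,180,0,0],
    [76,20,220,0,0],
    [76,22,245,0,0],
    [78,22,245,-20,0],
    [78,22,245,-40,0],
  ],
)

```text
time: 20.5
ee_pos: [0.5735, 0.3992, 0.1051]
orientation: [-0.196, 0.981, 0.0, 0.001]
wrist_force: [-0.1, -0.4, -0.2]
finger_gap: 0.911
grasp_force: 0.0
```

>>> carry_out(
  series=[
    [78,0,0,-15,0],
    [78,0,0,-30,0],
    [78,0,0,-40,0],
    [78,0,0,-40,0],
    [78,0,0,-40,0],
    [78,0,0,-40,0],
    [78,0,0,-40,0],
    [78,0,0,-40,0],
  ],
)

```text
time: 21.3
ee_pos: [0.5738, 0.3978, 0.0662]
orientation: [-0.195, 0.981, 0.0, 0.001]
wrist_force: [0.1, 0.5, -1.1]
finger_gap: 0.912
grasp_force: 0.0
```

```bash
python3 - <<'E'
from h import *
print(tool()); f=arm.grab_frame("wrist"); cv2.imwrite("pics/w8.png",f[:,:,::-1])
T=wristT();K=arm.get_calibration("wrist")["intrinsics"]; np.save("w8.npy",T)
q=np.linalg.inv(T)@np.r_[.5737,.399,.019,1]; print(K@q[:3]/q[2])
E
```

```text
t=21.3 tcp=[573.8 397.8  66.2] yaw_y=112.5 q=[0.5  0.73 0.04 0.88 0.   0.11] gap=77.9 F=0
[287.7736 239.8889   1.    ]
```

View pics/w8.png

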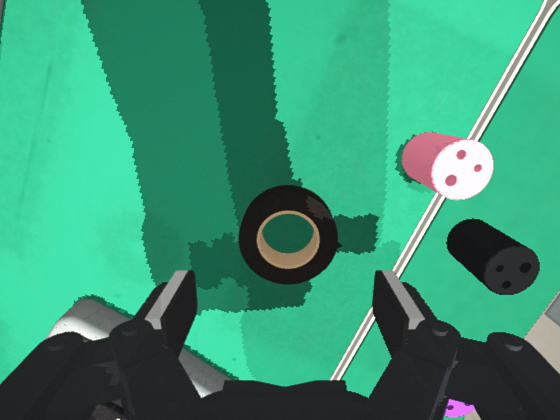

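Tape centred at (288,238). The multimeter and seam strip are clear of the fingers. Descend low and grip.

>>> carry_out(
  series=[
    [78,0,1,-20,0],
    [78,0,1,-40,0],
    [78,0,1,-55,0],
    [78,0,1,-62,0],
    [78,0,1,-64,0],
    [78,0,1,-64,0],
    [45,0,1,-64,0],
    [45,0,1,-64,0],
  ],
)

```text
time: 22.15
ee_pos: [0.5745, 0.3993, 0.0033]
orientation: [-0.195, 0.981, 0.0, 0.001]
wrist_force: [1.0, 0.2, 0.8]
finger_gap: 0.673
grasp_force: 63.9
```

>>> carry_out(
  series=[
    [45,0,0,0,0],
    [45,0,0,0,0],
    [45,0,0,0,0],
    [45,0,0,0,0],
    [45,0,0,0,0],
    [45,0,0,15,0],
    [45,0,0,40,0],
    [45,0,0,80,0],
  ],
)

```text
time: 22.95
ee_pos: [0.5714, 0.3975, 0.0802]
orientation: [-0.195, 0.981, -0.001, -0.003]
wrist_force: [-0.3, 0.3, -1.1]
finger_gap: 0.672
grasp_force: 64.1
```

```bash
python3 - <<'E'
from h import *
print(tool()); f=arm.grab_frame("wrist"); cv2.imwrite("pics/w9.png",f[:,:,::-1])
E
```

```text
t=22.9 tcp=[571.4 397.5  80.2] yaw_y=112.5 q=[ 0.5   0.72  0.06  0.92 -0.    0.11] gap=57.4 F=64
```

View pics/w9.png

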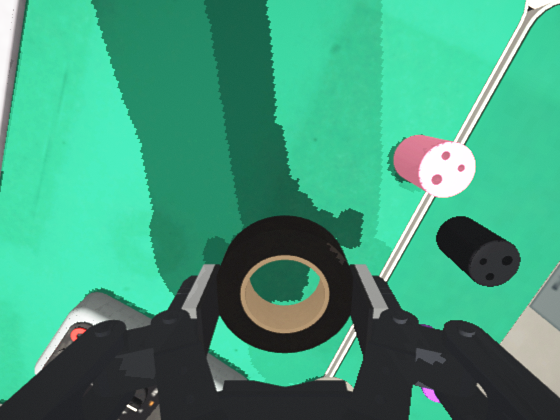

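Tape held level in the fingers. That was my 14th and last picture, so the remaining checks are numeric. I'll measure the spool and the other parts from the fixed cameras.

```bash
cat > chk.py <<'E'
from h import *
P=dict(ctrl=(.5215,.1478,.032),thick=(.5235,.0375,.0305),spool=(.526,-.0722,.026),thin=(.426,.1036,.0225))
for n in ("top","scene"):
    c=arm.get_calibration(n); im=arm.grab_frame(n); hsv=cv2.cvtColor(im,cv2.COLOR_RGB2HSV); H,S,V=[hsv[...,i].astype(int) for i in range(3)]
    for k,p in P.items():
        q=np.array(c["camera_from_world"])@np.r_[p,1]; u=c["intrinsics"]@q[:3]/q[2]; s=tuple(int(round(x)) for x in u[:2])
        m=(V<60) if k=="ctrl" else (H>95)&(H<130)&(S>80) if k=="spool" else (H>8)&(H<40)&(S>40)&(V>60)
        try: cc,g=blob(m,s,26 if k=="ctrl" else 18); print(n,k,"exp px",np.round(u[:2],1),"got",g,"area",cv2.contourArea(cc),cast(n,g,p[2])[0])
        except Exception as e: print(n,k,e)
E
python3 chk.py
```

```text
top ctrl exp px [297.9 230.1] got [297.9944 230.1735] area 388.0 [0.5213 0.1474 0.032 ]
top thick exp px [340.8 230.6] got [341.8786 230.4672] area 134.5 [0.5239 0.0347 0.0305]
top spool exp px [383.  231.1] got [384.7208 229.5186] area 335.5 [ 0.5303 -0.0768  0.026 ]
top thin exp px [314.6 268.5] got [314.8604 268.2336] area 58.5 [0.4266 0.103  0.0225]
scene ctrl exp px [298.2 208.7] got [299.7729 206.8708] area 480.0 [0.5206 0.1399 0.032 ]
scene thick exp px [313.7 183.2] got [314.0552 183.0637] area 178.0 [0.5227 0.0365 0.0305]
scene spool exp px [326.9 161.6] got [326.8454 157.4157] area 166.0 [ 0.5334 -0.0906  0.026 ]
scene thin exp px [338.1 211.5] got [338.1293 211.6854] area 107.0 [0.4257 0.1041 0.0225]
```

The spool blob looks partial, likely just its top flange. I'll re-fit it as the flange disc at z=0.044.

```bash
python3 - <<'E'
from h import *
for n,s in (("top",(383,230)),("scene",(327,160))):
    im=arm.grab_frame(n); hsv=cv2.cvtColor(im,cv2.COLOR_RGB2HSV); H,S,V=[hsv[...,i].astype(int) for i in range(3)]
    for lo in (40,80,120):
        m=(H>95)&(H<135)&(S>lo); m=cv2.morphologyEx(m.astype(np.uint8),cv2.MORPH_OPEN,np.ones((3,3)))
        c,g=blob(m>0,s,22)
        w=cast(n,c,.044)[:,:2]*1000; r=cv2.fitEllipse(w.astype(np.float32)); print(n,lo,"px bbox",cv2.boundingRect(c),cv2.contourArea(c),"flange ellipse",np.round(r[0],1),np.round(r[1],1),"centroid@.044",cast(n,g,.044)[0]*1000)
    if n=="top":
        for v in range(214,248,2): print(v,''.join('#' if (95<H[v,u]<135 and S[v,u]>80) else ('k' if V[v,u]<60 else '.') for u in range(360,408)))
E
```

```text
top 40 px bbox (372, 219, 25, 23) 398.5 flange ellipse [526.3 -70.8] [56.4 59.8] centroid@.044 [526.2426 -71.0171  44.    ]
top 80 px bbox (374, 220, 22, 21) 334.0 flange ellipse [526.9 -71.6] [52.4 53.7] centroid@.044 [526.8666 -71.6092  44.    ]
top 120 px bbox (375, 221, 20, 19) 249.5 flange ellipse [526.1 -71.6] [45.4 47.2] centroid@.044 [526.1421 -71.7519  44.    ]
214 ................................................
216 ................................................
218 ................................................
220 .....................##########.................
222 .................################...............
224 ...............###################..............
226 ..............#####################.............
228 ..............######################............
230 ..............######################............
232 ...............#####################............
234 ................###################.............
236 ..................################..............
238 ....................############................
240 ......................######....................
242 ................................................
244 ................................................
246 ................................................
scene 40 px bbox (318, 152, 19, 12) 173.0 flange ellipse [526.7 -68.8] [54.5 56.4] centroid@.044 [526.3368 -68.4137  44.    ]
scene 80 px bbox (318, 152, 19, 12) 164.0 flange ellipse [526.6 -69.5] [53. 55.] centroid@.044 [526.4104 -69.1483  44.    ]
scene 120 px bbox (319, 152, 18, 12) 151.5 flange ellipse [526.4 -70.6] [51.  53.1] centroid@.044 [526.1426 -70.2517  44.    ]
```

Both cameras put the spool at (526, -71) standing upright, since the flange fits 54–58 mm at z=0.044. Carry the tape there.

>>> carry_out(
  series=[
    [45,-4,-40,20,0],
    [45,-9,-85,40,0],
    [45,-13,-130,40,0],
    [45,-17,-175,40,0],
    [45,-21,-220,40,0],
    [45,-25,-265,40,0],
    [45,-30,-310,40,0],
    [45,-34,-350,40,0],
  ],
)

```text
time: 24.0
ee_pos: [0.5376, 0.0467, 0.1202]
orientation: [-0.195, 0.981, 0.0, -0.001]
wrist_force: [0.4, 0.9, -0.3]
finger_gap: 0.672
grasp_force: 64.2
```

>>> carry_out(
  series=[
    [45,-6,-40,0,0],
    [45,-13,-90,0,0],
    [45,-13,-120,0,0],
    [45,-13,-120,0,0],
    [45,-13,-120,-20,0],
    [45,-13,-120,-35,0],
    [45,-13,-120,-40,0],
    [45,-13,-120,-40,0],
  ],
)

```text
time: 24.8
ee_pos: [0.5251, -0.0704, 0.0801]
orientation: [-0.196, 0.981, 0.001, -0.001]
wrist_force: [-0.1, 0.4, 0.7]
finger_gap: 0.674
grasp_force: 64.3
```

```bash
python3 - <<'E'
from h import *
print(tool()); arm.grab_frame("top"); arm.grab_frame("top");arm.grab_frame("top"); print(tool())
E
```

```text
t=24.8 tcp=[525.1 -70.4  80.1] yaw_y=112.6 q=[-0.27  0.44 -0.44  0.69  0.   -0.67] gap=57.5 F=64
t=24.9 tcp=[526.8 -71.1  81.9] yaw_y=112.6 q=[-0.27  0.44 -0.44  0.69  0.   -0.67] gap=57.4 F=64
```

>>> carry_out(
  series=[
    [45,0,0,-10,0],
    [45,0,0,-18,0],
    [45,0,0,-25,0],
    [45,0,0,-30,0],
    [45,0,0,-32,0],
    [45,0,0,-34,0],
    [45,0,0,-35,0],
    [45,0,0,-35,0],
  ],
)

```text
time: 25.75
ee_pos: [0.5263, -0.0714, 0.0471]
orientation: [-0.195, 0.981, -0.0, -0.0]
wrist_force: [-2.6, 0.5, 5.3]
finger_gap: 0.673
grasp_force: 64.9
```

```bash
python3 - <<'E'
from h import *
arm.grab_frame("top"); print(tool(), arm.state()["wrist_force"])
E
```

```text
t=25.8 tcp=[526.3 -71.4  47.1] yaw_y=112.5 q=[-0.27  0.49 -0.48  0.61 -0.   -0.67] gap=57.2 F=65 [-3.0634  1.1048  4.1803]
```

Light contact (about 5 N), so the tape is seated on the spool. Release and rise straight up.

>>> carry_out(
  series=[
    [76,0,0,0,0],
    [76,0,0,0,0],
    [76,0,0,0,0],
    [76,0,0,0,0],
    [76,0,0,15,0],
    [76,0,0,40,0],
    [76,0,0,75,0],
    [76,0,0,110,0],
  ],
)

```text
time: 26.6
ee_pos: [0.5259, -0.0712, 0.1572]
orientation: [-0.195, 0.981, 0.0, -0.001]
wrist_force: [1.8, -0.6, -0.5]
finger_gap: 0.886
grasp_force: 0.0
```

>>> carry_out(
  series=[
    [76,-10,45,20,0],
    [76,-20,90,40,0],
    [76,-30,135,40,0],
    [76,-40,180,40,0],
    [76,-50,225,40,0],
    [76,-60,270,40,0],
    [76,-70,315,40,0],
    [76,-80,360,40,0],
  ],
)

```text
time: 27.4
ee_pos: [0.4457, 0.2904, 0.1965]
orientation: [-0.195, 0.981, -0.0, 0.0]
wrist_force: [0.5, 0.1, -0.0]
finger_gap: 0.889
grasp_force: 0.0
```

```bash
python3 chk.py; python3 - <<'E'
from h import *
print(tool())
for n,s in (("top",(384,226)),("scene",(327,154))):
    im=arm.grab_frame(n); hsv=cv2.cvtColor(im,cv2.COLOR_RGB2HSV); H,S,V=[hsv[...,i].astype(int) for i in range(3)]
    m=(V<75); m=cv2.morphologyEx(m.astype(np.uint8),cv2.MORPH_CLOSE,np.ones((3,3)))
    c,g=blob(m>0,s,19); w=cast(n,c,.0535)[:,:2]*1000
    print(n,"tape",cv2.boundingRect(c),cast(n,g,.0535)[0]*1000,cv2.fitEllipse(w.astype(np.float32)))
    for v in range(s[1]-20,s[1]+22,2): print(''.join('#' if (95<H[v,u]<135 and S[v,u]>80) else ('k' if V[v,u]<75 else '.') for u in range(s[0]-24,s[0]+24)))
E
```

```text
top ctrl exp px [297.9 230.1] got [298.0587 230.2032] area 392.0 [0.5212 0.1473 0.032 ]
top thick exp px [340.8 230.6] got [341.8554 230.549 ] area 136.0 [0.5237 0.0348 0.0305]
top spool exp px [383.  231.1] got [386.4254 228.6542] area 67.0 [ 0.5327 -0.0813  0.026 ]
top thin exp px [314.6 268.5] got [314.7871 268.2297] area 59.5 [0.4266 0.1032 0.0225]
scene ctrl exp px [298.2 208.7] got [302.0907 206.2358] area 560.5 [0.516  0.1351 0.032 ]
scene thick exp px [313.7 183.2] got [318.0094 182.7934] area 35.5 [0.5131 0.0307 0.0305]
scene spool exp px [326.9 161.6] got [nan nan] area 0.0 [nan nan nan]
scene thin exp px [338.1 211.5] got [338.1293 211.6854] area 107.0 [0.4257 0.1041 0.0225]
t=27.5 tcp=[444.8 293.3 196.4] yaw_y=112.9 q=[ 0.44  0.32 -0.29  0.95  0.    0.04] gap=76.2 F=0
top tape (373, 218, 26, 23) [525.742  -70.8909  53.5   ] ((525.9544067382812, -70.9324722290039), (53.62800216674805, 65.71104431152344), 22.293609619140625)
................................................
................................................
................................................
....
[... 1491 characters left out ...]
kkkkkkkkkkkkkkkkk....kkk.............
kkkkkkkkkkkkkkkkkkkkkkkkkkkk....kkk.............
kkkkkkkkkkkkkkkkkkkkkkkkkkkkkkkkkkk.............
kkkkkkkkkkkkkkkkkkkkkkkkkkkkkkkkkk..............
#kkkkkkkkkkkkkk#kkkkkkkkkkkkkkkkk...............
kkkkkkkkkkkkkkkkkkkkkkkkkkkkkkk.................
kkkkkkkkkkkkkkkkkkkkkkkkkkk.....................
kkkkkkkkkkkkkkkkkkkkkkkkkk......................
kkkkkkkkkkkkkkkkkkkkkkkkk......#................
kkkkkkkkkkkkkkkkkkkkk#k.........................
kkkkkkkkkkkkkkkkkk..............................
kkkkkkkkkkkkkk..................................h.py:23: RuntimeWarning: invalid value encountered in divide
  return c.reshape(-1,2),np.array([M["m10"],M["m01"]])/M["m00"]
```

The top view puts the tape at (526, -71), concentric with the spool at (526, -71). The controller and thick insert are within 4 mm of their fields' middles and the thin insert has not moved. The scene view is blocked by the arm. Handing in.

```bash
python3 -c "
from cell import arm
print(arm.close_job())"
```

```text
the job is handed in; nothing more can be done
None
```

I handed the job in at about 27.5 s, and no verdict came back: the last top-camera check put the controller and thick insert within about 4 mm of their field middles, the tape centred on the spool (itself about 1 mm off when last measured, before the tape went on), and the thin insert unmoved.

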